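# Find the socket that fits the die-holder nut and hold it seated

### The job

Find out which of the three socket keys in the grey tray fits the hex nut in the middle of the blue and silver die holder of the tablet press (not the two spare nuts on the white rest), trying them on the nut as needed. Any key that does not fit goes back standing upright in the tray, and the one that fits goes fully down over the nut. Finish while still gripping it there, upright and seated, ready to turn, and leave everything else where it was.

Things in the scene. Friction and masses are not known exactly. Their poses are not given: they have to be found in the camera images.
- holder: die holder: blue block with silver top, 130 x 120 mm, 30 mm high, fixed; origin at the centre of its underside on the table, x and y along its sides, z up. The nut to be fitted sits at the centre of its top.
- rest: white block 70 x 160 x 30 mm, fixed, carrying the two spare nuts; origin at the centre of its underside; not to be used
- nut_a: one of three brass hex nuts, 14 to 25 mm over the flats, 14 mm high, top 3 mm stepped in. Each socket fits one nut (2.4 mm play); which is found by trying. Origin on its axis at its foot, 30 mm above the table; z up; flats face its x and every 60 degrees. Fixed, does not turn. It may be in the die holder or on the rest: compare positions.
- nut_b: another of the three nuts. Origin on its axis at its foot, 30 mm above the table; z up; flats face its x and every 60 degrees. Fixed, does not turn. It may be in the die holder or on the rest: compare positions. The right socket goes down until its mouth is level with this origin.
- nut_c: the last of the three nuts. Origin on its axis at its foot, 30 mm above the table; z up; flats face its x and every 60 degrees. Fixed, does not turn. It may be in the die holder or on the rest: compare positions. Around each nut stands a dark collar 7 mm high (3 mm play to the right socket): too wide a socket stops on it 7 mm high, too narrow a one stops on the nut 14 mm high
- tray: grey open tray, fixed, 85 x 240 mm, walls 20 mm high and 4 mm thick, floor 4 mm thick; origin at the centre of its underside on the table; three equal compartments in a row along its y (centres at y = -78, 0 and 78 mm, each about 77 x 74 mm inside)
- socket_yellow_mid (a point): middle of the key with the yellow grip, on its axis, 35 mm above its mouth, half of its height; z up. From below: round steel socket 24 mm wide, 26 mm high, with a hex bore 19 mm deep (flats face its x and every 60 degrees); 16 mm neck; square yellow grip 24 x 24 x 30 mm along its x and y, centred 20 mm above this point. 160 g. Starts mouth down in any compartment of the tray
- socket_green_mid (a point): middle of the key with the green grip, on its axis, 35 mm above its mouth, half of its height; z up. From below: round steel socket 30 mm wide, 26 mm high, with a hex bore 19 mm deep (flats face its x and every 60 degrees); 16 mm neck; square green grip 24 x 24 x 30 mm along its x and y, centred 20 mm above this point. 160 g. Starts mouth down in any compartment of the tray
- socket_blue_mid (a point): middle of the key with the blue grip, on its axis, 35 mm above its mouth, half of its height; z up. From below: round steel socket 38 mm wide, 26 mm high, with a hex bore 19 mm deep (flats face its x and every 60 degrees); 16 mm neck; square blue grip 24 x 24 x 30 mm along its x and y, centred 20 mm above this point. 160 g. Starts mouth down in any compartment of the tray
- bush: small loose steel bush standing on the die holder, 20 mm wide, 12 mm high, origin at its underside; to be left alone
- bottle: white jar with green label, 48 mm wide, 85 mm high, origin at its underside; to be left alone
- amber_jar: amber jar, black lid, 44 mm wide, 75 mm high, origin at its underside; to be left alone
- dish: shallow blue dish, 90 mm wide, 14 mm high, origin at its underside; to be left alone
- carton: white carton 50 x 110 x 30 mm, origin at its underside; to be left alone
- spatula: spatula 180 mm long lying along its x, origin at the middle; to be left alone
- punch: steel press punch standing upright, 22 mm wide head, 45 mm high, origin at its underside; to be left alone

How it is judged:
By the outcome, as a careful person would: the job done as asked, in the order asked, and still so for the second after the job is handed in, while the arm keeps its last pose, push and grip.
It also fails if it takes over 64 s, if anything falls off the work surface, if the arm or the gripper's body presses on something with over 40 N, if the wrist force passes 120 N, or if a joint passes its speed limit or range.

### The arm

A 7-joint arm with a two-finger parallel gripper is mounted at the origin on the work surface. World frame = base frame: x ahead of the robot, y to its left, z up, the work surface at z = 0. Lengths are in m, angles in rad, forces in N, time in s.
With the tool pointing down it reaches from about 0.4 to 0.875 m from the base axis. Payload 19.3 kg.
Tool frame: the origin (TCP) lies midway between the tips of the shut fingers; the grasp point (between the pads) lies bot.grip_point_offset behind it (bot.grip_point_offset is the distance from the TCP to the grasp point, in m); z points along the fingers, y is the direction in which the jaws open and shut (so a half turn about z gives the same grasp; the last joint's range is limited). The gripper opens to 85 mm and grips with 20 to 120 N. Pads are 22 mm wide; open, the fingers measure 114 mm over their backs; the gripper's body (76 mm by 85 mm) begins 54 mm behind the grasp point. The pads swing forward as they close: fully open they stand 13 mm farther back than shut.
Start: joints at [1.253, 0.521, -0.036, 1.599, 0.021, 1.021, -0.113], TCP at [0.153, -0.606, 0.231] pointing down, gripper open.
Joint ranges: [-2.91, 2.91], [-0.3, 2.13], [-1.5, 1.42], [0.17, 2.43], [-1.26, 4.41], [0.16, 1.93], [-2.52, 2.52]. Speed limits (rad/s): [1.89, 1.89, 2.39, 2.39, 3.01, 3.01, 3.01].

### API

Orientations are given as [roll, pitch, yaw] about the fixed x, y, z axes, in that order (R = Rz(yaw) Ry(pitch) Rx(roll)).
In Python, from workcell import bot gives the robot as it stands.
- The arm moves only by the tool servo_tool, never from a script. Its argument "rows" is a list that holds one entry, the list of rows, each a list of 6 numbers: the shift along the tool's x, y, z in cm, then the turn, a rotation vector about the tool's x, y, z in degrees. A call has 1 to 5 rows; each row shifts and turns the commanded pose from where the row before left it, along the tool's axes as they then stand; what a row does not reach is not made up. A row lasts 1/8 s, in which the tool goes at most 62.5 mm and 10.7 degrees, less where a joint would pass 70% of its speed; a pose out of reach is approached as far as the arm can. A call is refused whole if a number of a shift passes 6.25 or a number of a turn 10.7, either way. A call with a gripper value outside its range is refused whole. "grip" is the opening, from -1 (shut) to 1 (fully open), so that 0 is half open, set as the call begins (left out, the last holds). The fingers move at their own pace and stop on an object; "squeeze" is the grip in N (left out, the last holds). Time passes only in rows, so rows that do not move let the fingers close. It gives the time, the measured TCP pose, the force and the opening at its end, in the units of the state.
- bot.observe(): the state, without advancing time (a new reading comes with each control period).
- bot.grab_frame(name): name is "scene" or "top" or "wrist"; returns a dict with "image" (400x640x3 uint8, red, green, blue), "K" (3x3 intrinsics, pixels), "R" (3x3) and "t" (3): a world point X has camera coordinates R X + t; the wrist camera has in their place "mount" (4x4, takes a point from camera to tool coordinates, whose origin is the TCP and whose axes are the flange's). Camera axes: x right, y down, z forward; pixel columns grow to the right and rows downward; lengths in m; the calibration is good to about 2 mm. The wrist camera is an equidistant fisheye: a pixel r from the principal point sees the ray r / f radians off the axis. A picture is of the moment at which its call begins: read the wrist's pose just before it. There is no depth.
- bot.job_done(): hands the job in, once; it reports no verdict.
The state is a dict: "clock": time; "qpos": joint angles; "qd": joint speeds; "joint_efforts": joint torques, N m; "position": TCP position; "tool_rot": TCP orientation; "force": force on the tool from outside, world axes, zero at the start; "moment": the same for the moment, N m; "grip_width": finger opening in m.
Only numpy, scipy, OpenCV 4.12 (cv2) and the standard library are available. Lean on these libraries where they do the work, as an engineer would, in place of code of your own. Each camera call takes 0.05 s, during which the arm holds its last target.

## Working session

There is one attempt and no reset: what is moved stays moved. The work goes in short steps, Python scripts to look and compute and a tool call to move; the robot and the scene stay as the last step left them, time stands still between calls to the robot, and variables do not carry over. Pictures are saved under pics/ and viewed, and the job is handed in when it is done.

Besides the shell and the picture viewer there is one more tool, called after "Request:" as name(argument=value, ...), one argument or row to a line, values as JSON. servo_tool: Moves the arm, as the interface text tells. Its arguments: {"type":"object","properties":{"rows":{"type":"array"},"grip":{"type":"number"},"squeeze":{"type":"number"}},"required":["rows"]}

```bash
ls; mkdir -p pics; python3 - <<'E'
from workcell import bot
import cv2
s=bot.observe();print(s, bot.grip_point_offset)
for n in ["scene","top","wrist"]:
    f=bot.grab_frame(n);cv2.imwrite(f"pics/{n}0.png",f["image"][:,:,::-1])
    print(n,{k:v.tolist() for k,v in f.items() if k!="image"})
E
```

```text
pics
{'clock': 0.0, 'qpos': array([ 1.25277348,  0.52204499, -0.03634678,  1.59998635,  0.02118469,
        1.0211103 , -0.11282078]), 'qd': array([ 0.00152337,  0.00041734, -0.00095061,  0.00059339, -0.00083713,
       -0.00073014,  0.00131771]), 'joint_efforts': array([-9.40884238e-04, -9.27139807e+01,  1.97933011e+00, -3.69951832e+01,
        1.78087084e-02,  8.07208009e-03, -4.91092931e-05]), 'position': array([ 0.15320563, -0.60558498,  0.23071397]), 'tool_rot': array([-3.14042949e+00,  6.05683492e-05,  2.47800533e-01]), 'force': array([-0.35836892, -0.02436344, -0.53214859]), 'moment': array([ 0.01467699, -0.00625861, -0.00221624]), 'grip_width': 0.08536586700981023} 0.0187
scene {'K': [[463.48826909485854, 0.0, 321.9010540672177], [0.0, 463.48826909485854, 204.29725059997287], [0.0, 0.0, 1.0]], 'R': [[0.28439006147253526, 0.9586677801996477, 0.008853256052302853], [0.7489856704745448, -0.21640419037978917, -0.6262505024428041], [-0.5984502973175336, 0.18473038080713206, -0.7795716311201993]], 't': [-0.15552302120472317, -0.38060111385986317, 1.6951719474540112]}
top {'K': [[500.55262244446806, 0.0, 308.5774850053814], [0.0, 500.55262244446806, 204.87852073785214], [0.0, 0.0, 1.0]], 'R': [[-0.017879412845825962, -0.9998111802544117, -0.0076112045412752355], [-0.9895695294717277, 0.018783548317176, -0.14282620436642604], [0.1429422013871071, 0.004978167423553188, -0.989718518020003]], 't': [-0.008327847059025154, 0.5752365323602957, 1.397207911762825]}
wrist {'K': [[309.70691628693146, 0.0, 316.42694150229767], [0.0, 309.70691628693146, 198.64299054421394], [0.0, 0.0, 1.0]], 'mount': [[-0.0011871501563692859, -0.9464202585462819, -0.3229354190665558, 0.08352571122632871], [0.9999988396181351, -0.000815238929954591, -0.0012869140869050822, -0.0004192131773067542], [0.0009546920373714391, -0.32293657209841203, 0.9464201281484022, -0.14254099663009281], [0.0, 0.0, 0.0, 1.0]]}
```

View pics/scene0.png

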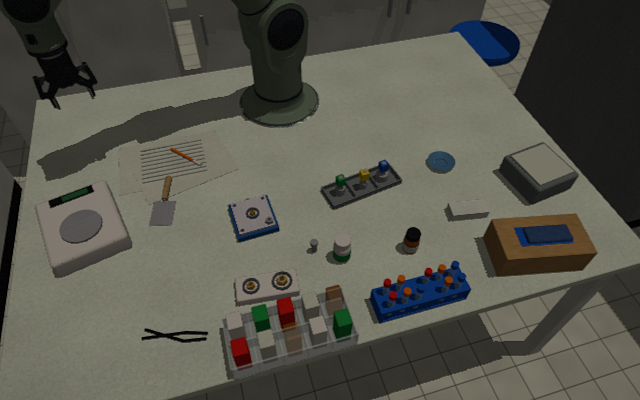

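View pics/top0.png

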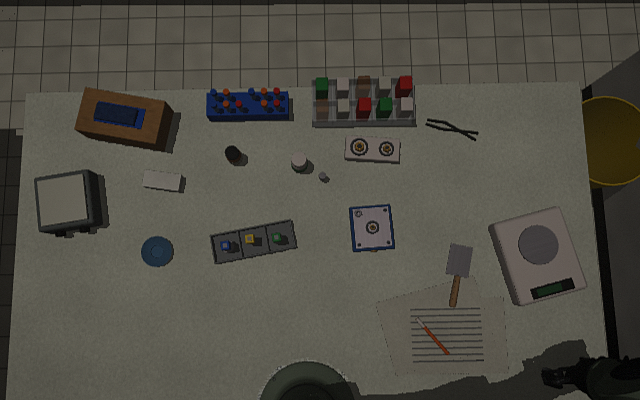

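View pics/wrist0.png

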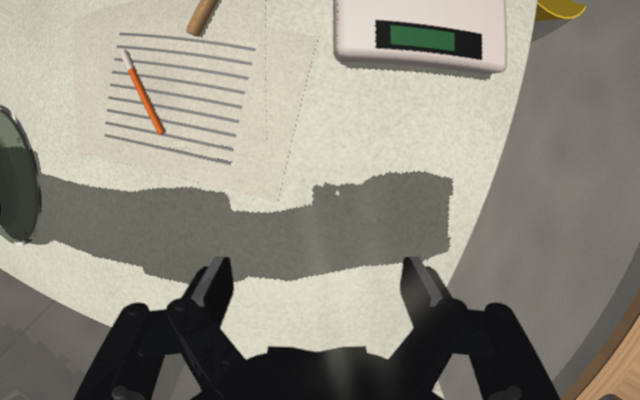

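```bash
cat > h.py <<'E'
import numpy as np,cv2
from workcell import bot
from scipy.spatial.transform import Rotation as Ro
def ray(f,u,v,pose=None):
    K=f["K"]; x=(u-K[0,2])/K[0,0]; y=(v-K[1,2])/K[1,1]
    if "mount" in f:
        r=np.hypot(x,y); d=np.array([np.sin(r)*x/max(r,1e-9),np.sin(r)*y/max(r,1e-9),np.cos(r)])
        T=np.eye(4);T[:3,:3]=Ro.from_euler('xyz',pose[1]).as_matrix();T[:3,3]=pose[0]
        M=T@f["mount"]; return M[:3,3],M[:3,:3]@d
    R=np.array(f["R"]);t=np.array(f["t"])
    return -R.T@t, R.T@np.array([x,y,1.])
def onz(f,u,v,z,pose=None):
    o,d=ray(f,u,v,pose); return o+d*(z-o[2])/d[2]
def proj(f,X,pose):
    T=np.eye(4);T[:3,:3]=Ro.from_euler('xyz',pose[1]).as_matrix();T[:3,3]=pose[0]
    c=(np.linalg.inv(T@f["mount"])@np.append(X,1))[:3]
    th=np.arctan2(np.hypot(c[0],c[1]),c[2]);a=np.arctan2(c[1],c[0]);K=f["K"]
    return K[0,2]+K[0,0]*th*np.cos(a),K[1,2]+K[1,1]*th*np.sin(a)
def grab(n,name=None):
    s=bot.observe();p=(s["position"],s["tool_rot"]);f=bot.grab_frame(n)
    if name: cv2.imwrite(f"pics/{name}.png",f["image"][:,:,::-1])
    return f,p
def rect(f,p,c,z,half=0.06,px=600):
    "orthophoto of plane z about c"
    g=np.linspace(-half,half,px)
    K=f["K"];T=np.eye(4)
    T[:3,:3]=Ro.from_euler('xyz',p[1]).as_matrix();T[:3,3]=p[0]
    M=np.linalg.inv(T@f["mount"])
    Y,X=np.meshgrid(c[1]-g,c[0]-g) # up=+x, right=-y
    P=np.stack([X,Y,np.full_like(X,z),np.ones_like(X)],-1)@M.T
    th=np.arctan2(np.hypot(P[...,0],P[...,1]),P[...,2]);a=np.arctan2(P[...,1],P[...,0])
    return cv2.remap(f["image"],(K[0,2]+K[0,0]*th*np.cos(a)).astype('f4'),(K[1,2]+K[1,1]*th*np.sin(a)).astype('f4'),cv2.INTER_LINEAR)
E
python3 - <<'E'
from h import *
t,_=grab("top")
im=t["image"][130:270,200:420]
cv2.imwrite("pics/topc.png",cv2.resize(im,None,fx=3.6,fy=3.6,interpolation=cv2.INTER_CUBIC)[:,:,::-1])
for n,u,v,z in [("nut",372,228,.044),("blue",226,246,.07),("yel",250,239,.07),("green",277,238,.07),("rest",372,150,.03),("bottle",299,163,.08),("punch",323,177,.045),("spat",455,275,.005)]:
    print(n,onz(t,u,v,z).round(3))
E
```

```text
nut [ 0.505 -0.198  0.044]
blue [0.459 0.213 0.07 ]
yel [0.478 0.146 0.07 ]
green [0.479 0.071 0.07 ]
rest [ 0.736 -0.208  0.03 ]
bottle [0.69  0.006 0.08 ]
punch [ 0.655 -0.062  0.045]
spat [ 0.368 -0.437  0.005]
```

View pics/topc.png

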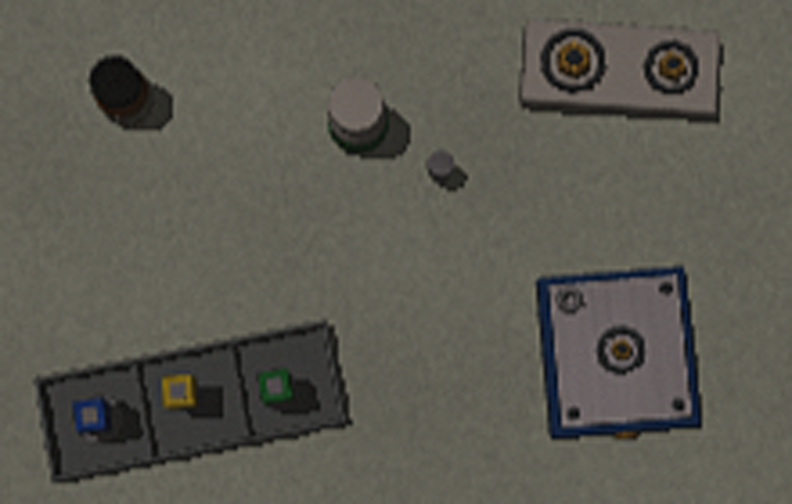

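Request:
servo_tool(
  rows=[
    [[4.4,-3.5,0,0,0,0],[4.4,-3.5,0,0,0,0],[4.4,-3.5,0,0,0,0],[4.4,-3.5,0,0,0,0],[4.4,-3.5,0,0,0,0]],
  ],
)

```text
clock: 0.82
position: [0.3245, -0.3807, 0.2314]
tool_rot: [3.141, -0.0, 0.248]
force: [1.3, -0.8, -0.4]
grip_width: 0.0851
```

Request:
servo_tool(
  rows=[
    [[4.4,-3.5,0,0,0,0],[4.4,-3.5,0,0,0,0],[4.4,-3.5,0,0,0,0],[4.4,-3.5,0,0,0,0],[0,0,0,0,0,0]],
  ],
)

```text
clock: 1.45
position: [0.4621, -0.1997, 0.2312]
tool_rot: [-3.141, -0.001, 0.254]
force: [-1.8, -1.1, -0.7]
grip_width: 0.0855
```

```bash
python3 - <<'E'
from h import *
f,p=grab("wrist","w1");print(p)
print(proj(f,[.505,-.198,.044],p))
E
```

```text
(array([ 0.46211157, -0.19965504,  0.23123477]), array([-3.14056384e+00, -1.03258408e-03,  2.53806211e-01]))
(np.float64(325.9369833726756), np.float64(135.84960779652198))
```

View pics/w1.png

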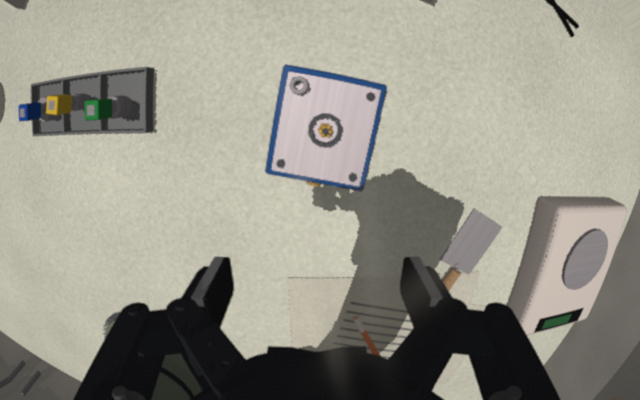

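```bash
python3 - <<'E'
from h import *
f,p=grab("wrist")
o=rect(f,p,(.505,-.198),.037,.075,750)
o2=np.clip(o.astype(float)*1.6,0,255).astype('u1')
cv2.imwrite("pics/o1.png",o2[75:675,:,::-1])
E
```

```text
(no output)
```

View pics/o1.png

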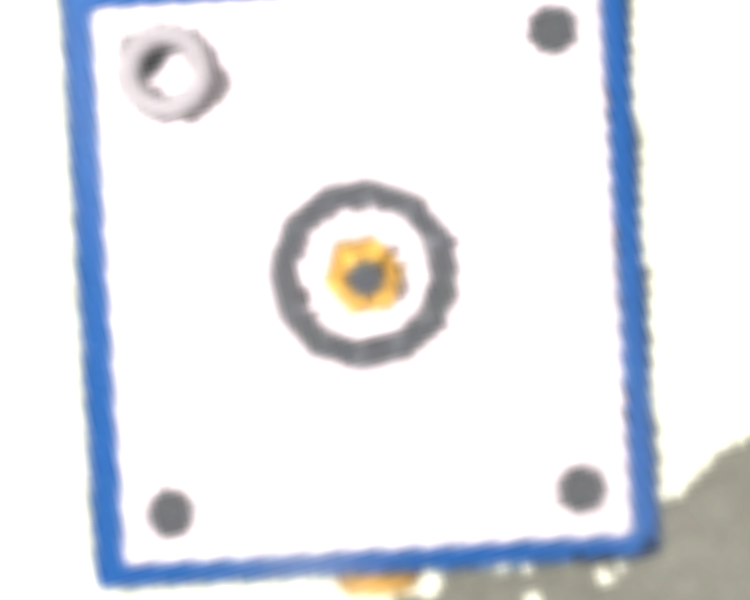

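Request:
servo_tool(
  rows=[
    [[0.6,0.3,4.4,0,0,0],[0.6,0.3,4.4,0,0,0],[0.6,0.3,4.4,0,0,0],[0,0,0,0,0,0],[0,0,0,0,0,0]],
  ],
)

```text
clock: 2.17
position: [0.4796, -0.2086, 0.1007]
tool_rot: [3.141, -0.001, 0.247]
force: [0.6, -0.6, 0.1]
grip_width: 0.0854
```

```bash
python3 - <<'E'
from h import *
f,p=grab("wrist","w2");print(p)
np.savez("w2.npz",im=f["image"],K=f["K"],mount=f["mount"],p=np.array(p))
a=rect(f,p,(.510,-.196),.037,.03,600);b=rect(f,p,(.510,-.196),.044,.015,600)
o=np.hstack([cv2.resize(a,(400,400)),cv2.resize(b,(400,400))])
cv2.imwrite("pics/o2.png",np.clip(o*1.3,0,255).astype('u1')[:,:,::-1])
E
```

```text
(array([ 0.47955724, -0.20855179,  0.10068889]), array([ 3.14086601e+00, -5.75212281e-04,  2.46625515e-01]))
```

View pics/o2.png

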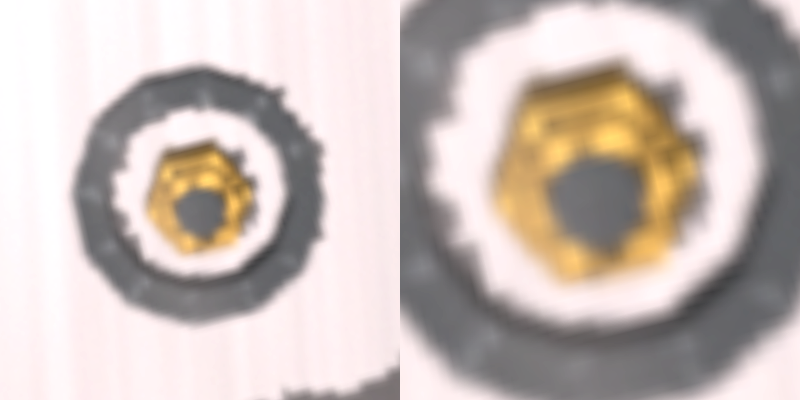

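View pics/w2.png

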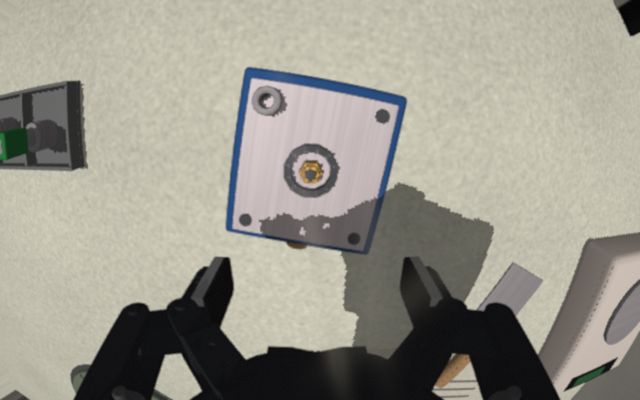

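Request:
servo_tool(
  rows=[
    [[1.4,-5.8,-1,0,0,0],[1.4,-5.8,-1,0,0,0],[1.4,-5.8,-1,0,0,0],[1.3,-5.8,-1,0,0,0],[1.3,-5.7,-1,0,0,0]],
  ],
)

```text
clock: 2.85
position: [0.475, 0.0909, 0.1517]
tool_rot: [3.141, -0.003, 0.247]
force: [1.4, -0.7, 0.4]
grip_width: 0.0853
```

Request:
servo_tool(
  rows=[
    [[1.3,-5.7,-1,0,0,0],[0,0,0,0,0,0],[0,0,0,0,0,0]],
  ],
  grip=0.2,
)

```text
clock: 3.22
position: [0.4736, 0.147, 0.1605]
tool_rot: [3.141, -0.002, 0.248]
force: [-0.8, -0.1, 0.0]
grip_width: 0.0513
```

```bash
python3 - <<'E'
from h import *
f,p=grab("wrist","w3");print(p)
np.savez("w3.npz",im=f["image"],K=f["K"],mount=f["mount"],p=np.array(p))
o=rect(f,p,(.47,.146),.074,.12,600)
cv2.imwrite("pics/o3.png",np.clip(o*1.3,0,255).astype('u1')[:,:,::-1])
# hex of nut
d=np.load("w2.npz");g={k:d[k] for k in("K","mount")};g["image"]=d["im"];q=d["p"]
b=rect(g,q,(.510,-.196),.044,.015,600);h=cv2.cvtColor(b,cv2.COLOR_RGB2HSV)
m=((h[...,1]>90)&(h[...,0]<35)).astype('u1')*255
c=max(cv2.findContours(m,0,2)[0],key=cv2.contourArea);c=cv2.convexHull(c)
ap=cv2.approxPolyDP(c,18,True)[:,0];print(ap.tolist())
for i in range(len(ap)):
    e=ap[(i+1)%len(ap)]-ap[i];print(np.linalg.norm(e).round(),np.degrees(np.arctan2(-e[1],e[0])).round(1)%60)
hole=(b.max(2)<130).astype('u1');hole[:200]=0;hole[400:]=0;hole[:,:200]=0;hole[:,400:]=0
n,l,s,ce=cv2.connectedComponentsWithStats(hole)
for i in range(1,n):
  if s[i,4]>500: print(s[i],.510-(ce[i][1]-299.5)*5e-5,-.196-(ce[i][0]-299.5)*5e-5)
E
```

```text
(array([0.47359474, 0.14704001, 0.16053407]), array([ 3.14120971e+00, -1.78296805e-03,  2.47699533e-01]))
[[326, 106], [437, 219], [442, 269], [388, 392], [253, 419], [151, 316], [151, 261], [203, 135]]
158.0 14.5
50.0 35.7
134.0 6.299999999999997
138.0 11.300000000000011
145.0 14.699999999999989
55.0 30.0
136.0 7.599999999999994
126.0 13.3
[  218   229   155   163 18182] 0.5098379853701464 -0.19604409030909692
```

View pics/o3.png

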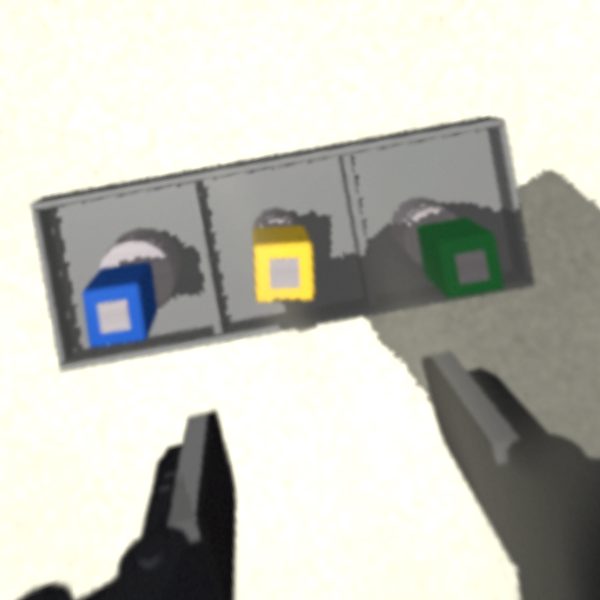

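View pics/w3.png

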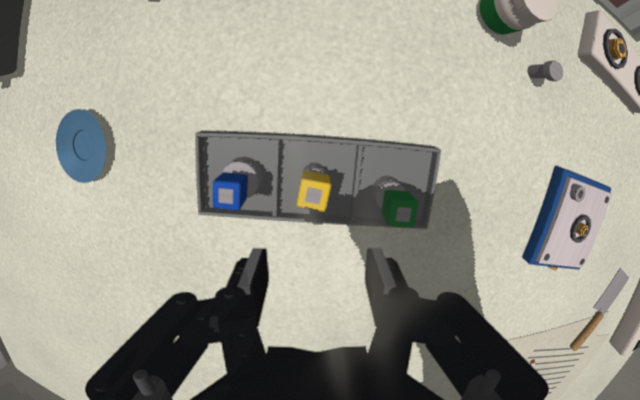

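```bash
python3 - <<'E'
from h import *
d=np.load("w3.npz");g={k:d[k] for k in("K","mount")};g["image"]=d["im"];q=d["p"]
b=rect(g,q,(.481,.152),.074,.025,600)
cv2.imwrite("pics/o4.png",b[:,:,::-1])
h=cv2.cvtColor(b,cv2.COLOR_RGB2HSV)
y=((h[...,1]>120)&(h[...,0]>15)&(h[...,0]<35))
print(np.percentile(h[...,2][y],[5,25,50,75,95]))
m=(y&(h[...,2]>200)).astype('u1')
for mm in (y.astype('u1'),m):
  c=max(cv2.findContours(mm,0,2)[0],key=cv2.contourArea);r=cv2.minAreaRect(c)
  print(r[2],np.array(r[1])/12,.481-(r[0][1]-299.5)/12000,.152-(r[0][0]-299.5)/12000)
k=((h[...,1]<70)).astype('u1');n,l,s,ce=cv2.connectedComponentsWithStats(k)
for i in range(1,n):
  if 2e3<s[i,4]<5e4:print(s[i],.481-(ce[i][1]-299.5)/12000,.152-(ce[i][0]-299.5)/12000)
# top camera check
t,_=grab("top");hh=cv2.cvtColor(t["image"],cv2.COLOR_RGB2HSV)
E
```

```text
[106. 128. 205. 219. 222.]
87.52832794189453 [30.45964813 24.01660411] 0.48424600982666016 0.15218268585205078
86.96952056884766 [21.52378082 21.6862971 ] 0.48120611826578774 0.15246311442057292
[  228   234   139   140 17971] 0.480663844991004 0.1521773204050971
```

View pics/o4.png

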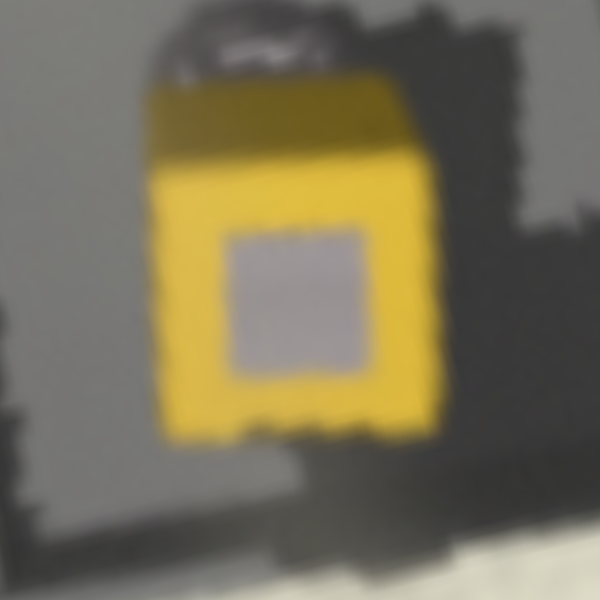

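Request:
servo_tool(
  rows=[
    [[0,0,0,0,0,5.85],[0,0,0,0,0,5.85],[0.74,-0.49,3,0,0,0],[0,0,2,0,0,0],[0,0,0,0,0,0]],
  ],
)

```text
clock: 3.95
position: [0.4799, 0.1514, 0.1085]
tool_rot: [3.141, 0.002, 0.042]
force: [-0.4, 0.4, 0.5]
grip_width: 0.0515
```

```bash
python3 - <<'E'
from h import *
f,p=grab("wrist","w4");print(p)
b=rect(f,p,(.481,.152),.074,.025,600)
cv2.imwrite("pics/o5.png",b[:,:,::-1])
h=cv2.cvtColor(b,cv2.COLOR_RGB2HSV)
k=((h[...,1]<70)).astype('u1');n,l,s,ce=cv2.connectedComponentsWithStats(k)
for i in range(1,n):
  if 2e3<s[i,4]<5e4:print(s[i],.481-(ce[i][1]-299.5)/12000,.152-(ce[i][0]-299.5)/12000)
E
```

```text
(array([0.4799406 , 0.15141445, 0.10850273]), array([3.14062886e+00, 2.18667669e-03, 4.19087791e-02]))
[  224   231   144   145 19103] 0.48074421338707707 0.1522950736359036
```

View pics/w4.png

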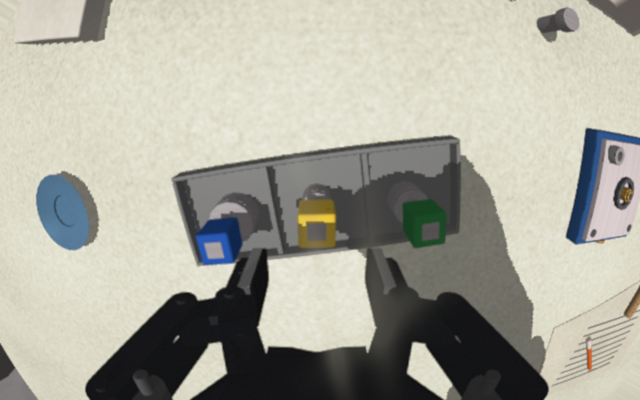

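View pics/o5.png

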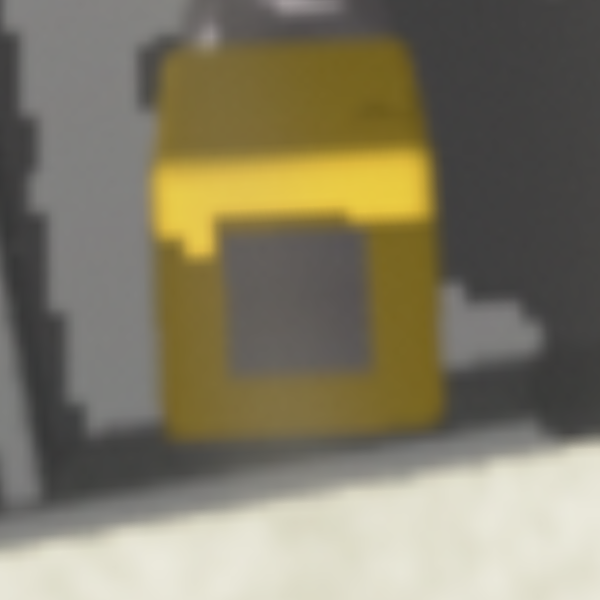

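Request:
servo_tool(
  rows=[
    [[0.08,-0.09,1.5,0,0,0],[0,0,2.5,0,0,0],[0,0,2.0,0,0,0],[0,0,0.65,0,0,0],[0,0,0,0,0,0]],
  ],
  grip=-0.05,
)

```text
clock: 4.62
position: [0.4813, 0.1537, 0.0429]
tool_rot: [3.142, 0.0, 0.043]
force: [0.6, 0.7, 0.4]
grip_width: 0.0404
```

```bash
python3 - <<'E'
from h import *
f,p=grab("wrist","w5");print(p,bot.observe()["force"])
E
```

```text
(array([0.48127087, 0.15369344, 0.04286167]), array([3.14157576e+00, 9.26325114e-05, 4.34157999e-02])) [ 1.59887137  0.06424927 -0.2102802 ]
```

View pics/w5.png

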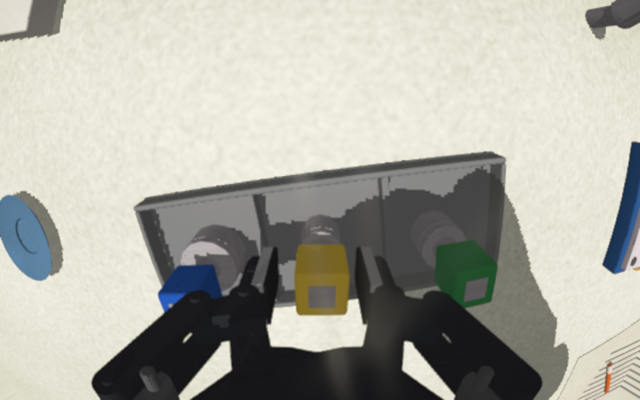

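Request:
servo_tool(
  rows=[
    [[-0.05,0.13,0,0,0,0],[0,0,0,0,0,0]],
  ],
)

```text
clock: 4.92
position: [0.481, 0.1523, 0.0433]
tool_rot: [-3.141, -0.001, 0.043]
force: [0.1, -0.5, -0.7]
grip_width: 0.0404
```

Request:
servo_tool(
  rows=[
    [[0,0,0,0,0,0],[0,0,0,0,0,0],[0,0,0,0,0,0],[0,0,0,0,0,0]],
  ],
  grip=-1,
  squeeze=60,
)

```text
clock: 5.42
position: [0.481, 0.1525, 0.0431]
tool_rot: [-3.141, -0.0, 0.044]
force: [-0.8, -0.6, 6.2]
grip_width: 0.0232
```

```bash
python3 - <<'E'
from h import *
f,p=grab("wrist","w6");s=bot.observe();print(p,s["force"],s["moment"],s["grip_width"])
E
```

```text
(array([0.48095722, 0.15249858, 0.04311303]), array([-3.14143966e+00, -4.63062019e-04,  4.35688224e-02])) [-0.47486876 -0.48862383  7.04976968] [-0.07805007  0.14577344 -0.01625137] 0.023226548273664927
```

View pics/w6.png

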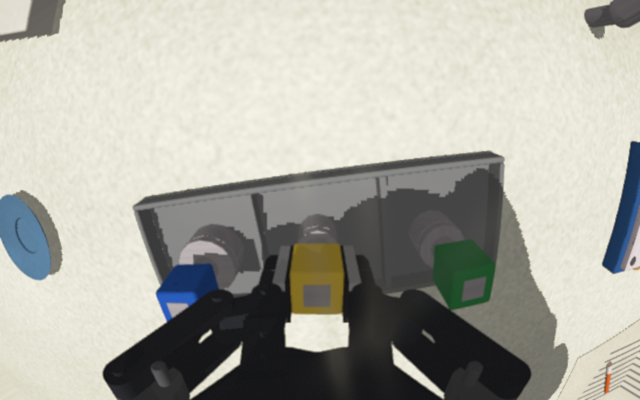

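Request:
servo_tool(
  rows=[
    [[0,0,-2,0,0,0],[0,0,-4,0,0,0],[0,0,-5,0,0,0],[0.2,5,0,0,0,0],[0.3,6,0,0,0,0]],
  ],
)

```text
clock: 6.1
position: [0.4907, 0.0422, 0.1534]
tool_rot: [-3.141, -0.001, 0.046]
force: [0.8, -0.6, -2.7]
grip_width: 0.023
```

Request:
servo_tool(
  rows=[
    [[0.3,6,0,0,0,0],[0.3,6,0,0,0,0],[0.2,6,0,0,0,0],[0,5,0,0,0,0],[0,0,0,0,0,-9]],
  ],
)

```text
clock: 6.72
position: [0.5077, -0.1908, 0.1525]
tool_rot: [3.14, 0.001, 0.198]
force: [0.1, 1.3, -2.7]
grip_width: 0.0234
```

Request:
servo_tool(
  rows=[
    [[0,0,0,0,0,0],[0,0,0,0,0,0]],
  ],
)

```text
clock: 6.98
position: [0.5085, -0.1861, 0.1528]
tool_rot: [-3.141, 0.0, 0.198]
force: [0.5, -0.0, -2.7]
grip_width: 0.0232
```

```bash
python3 - <<'E'
from h import *
f,p=grab("wrist","w7");s=bot.observe();print(p,s["force"],s["moment"],s["grip_width"])
a=Ro.from_euler('xyz',p[1]).as_matrix().T@(np.array([.510,-.196,.12])-p[0]);print(a)
E
```

```text
(array([ 0.50853267, -0.18606616,  0.15276317]), array([-3.14122365e+00,  1.04971566e-04,  1.98126291e-01])) [ 0.9705596   0.31560764 -2.43768493] [ 0.01156667 -0.01440783 -0.01182831] 0.023273968902838168
[-0.00051324  0.01004041  0.03275953]
```

View pics/w7.png

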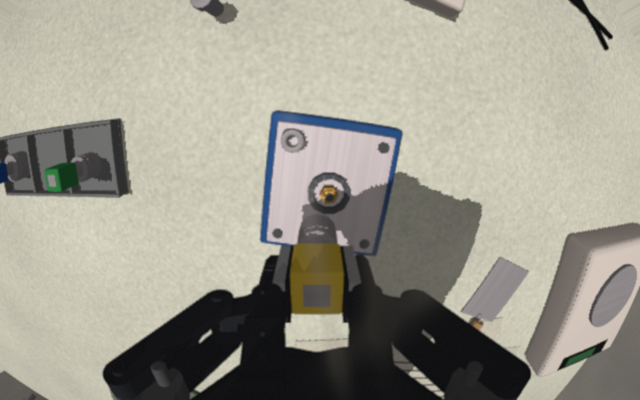

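Request:
servo_tool(
  rows=[
    [[-0.05,1.0,0,0,0,0],[0,0,2.5,0,0,0],[0,0,2.5,0,0,0],[0,0,0,0,0,0],[0,0,0,0,0,0]],
  ],
)

```text
clock: 7.65
position: [0.5105, -0.1969, 0.1036]
tool_rot: [3.141, -0.001, 0.2]
force: [-0.7, 0.6, -2.0]
grip_width: 0.0232
```

```bash
python3 - <<'E'
from h import *
f,p=grab("wrist","w8");s=bot.observe();print(p,s["force"],s["moment"],s["grip_width"])
a=Ro.from_euler('xyz',p[1]).as_matrix().T@(np.array([.510,-.196,.1])-p[0]);print(a)
for n in("top","scene"):
    g,_=grab(n)
    R=np.array(g["R"]);c=R@np.array([.51,-.196,.05])+g["t"];u=g["K"]@c;u=(u/u[2]).astype(int);print(n,u)
    im=g["image"][u[1]-40:u[1]+40,u[0]-50:u[0]+50]
    cv2.imwrite(f"pics/{n}8.png",cv2.resize(im,None,fx=7,fy=7,interpolation=cv2.INTER_CUBIC)[:,:,::-1])
b=f["image"][150:320,220:420];cv2.imwrite("pics/w8c.png",cv2.resize(b,None,fx=3.5,fy=3.5,interpolation=cv2.INTER_CUBIC)[:,:,::-1])
E
```

```text
(array([ 0.51050812, -0.19688213,  0.10360636]), array([ 3.14114845e+00, -6.17897962e-04,  2.00209772e-01])) [-0.5507224   0.27479471 -1.84578921] [0.01840333 0.0344277  0.01984209] 0.023021181443183387
[-0.00032476 -0.00096716  0.00360573]
top [371 225   1]
scene [252 208   1]
```

View pics/w8c.png

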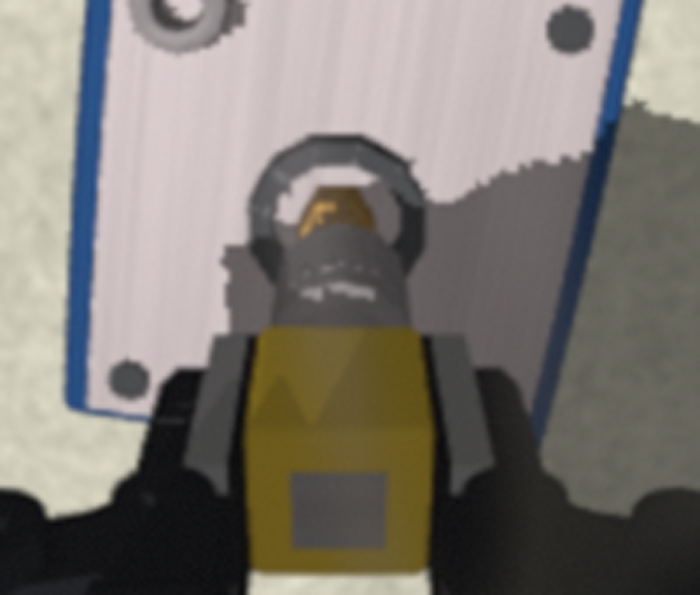

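View pics/scene8.png

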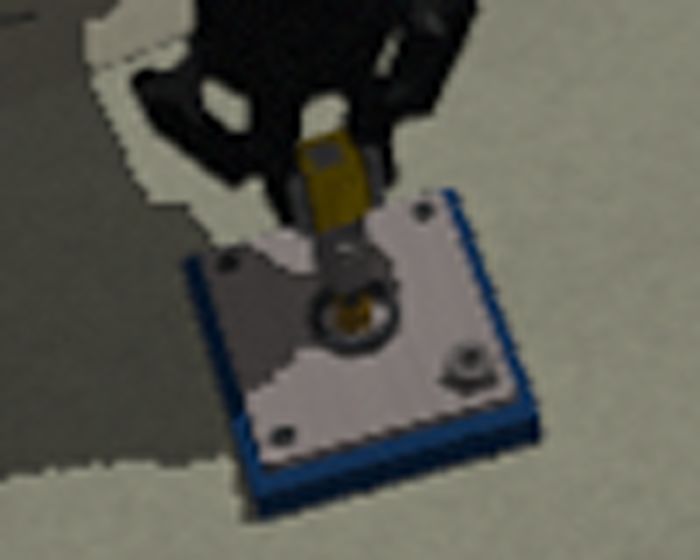

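View pics/top8.png

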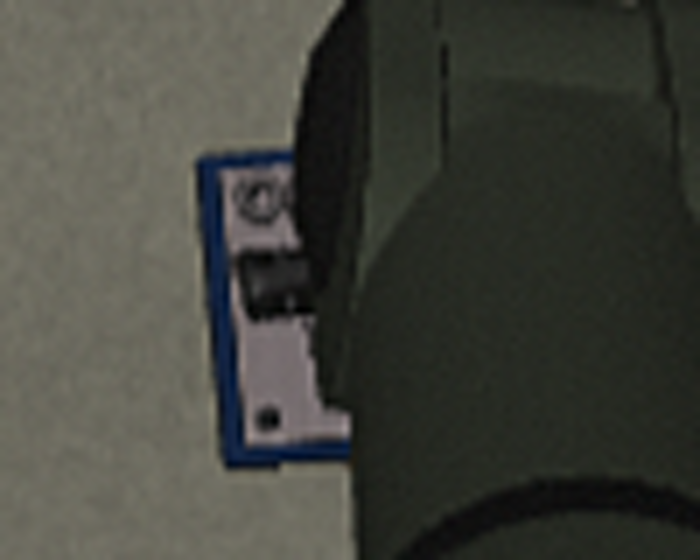

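Request:
servo_tool(
  rows=[
    [[-0.03,-0.09,0,0,0,0],[0,0,1.0,0,0,0],[0,0,0.6,0,0,0],[0,0,0,0,0,0]],
  ],
)

```text
clock: 8.3
position: [0.5092, -0.1956, 0.0861]
tool_rot: [-3.141, 0.001, 0.201]
force: [-0.3, -0.2, -1.7]
grip_width: 0.0232
```

Request:
servo_tool(
  rows=[
    [[0,0,0.3,0,0,0],[0,0,0.2,0,0,0],[0,0,0,0,0,0]],
  ],
)

```text
clock: 8.68
position: [0.5095, -0.1958, 0.0817]
tool_rot: [-3.141, 0.0, 0.201]
force: [-0.2, 0.0, -2.2]
grip_width: 0.0236
```

Request:
servo_tool(
  rows=[
    [[0,0,0.2,0,0,0],[0,0,0.15,0,0,0],[0,0,0,0,0,0]],
  ],
)

```text
clock: 9.05
position: [0.5095, -0.1957, 0.0782]
tool_rot: [-3.141, 0.0, 0.201]
force: [0.1, -0.1, -1.4]
grip_width: 0.0231
```

Request:
servo_tool(
  rows=[
    [[0,0,0.2,0,0,0],[0,0,0.1,0,0,0],[0,0,0,0,0,0]],
  ],
)

```text
clock: 9.43
position: [0.5095, -0.1958, 0.0752]
tool_rot: [-3.141, 0.0, 0.201]
force: [-0.2, -0.0, -1.7]
grip_width: 0.0229
```

Past both stop heights (mouth ~0.036) with no load; continuing.

Request:
servo_tool(
  rows=[
    [[0,0,0.2,0,0,0],[0,0,0.2,0,0,0],[0,0,0,0,0,0]],
  ],
)

```text
clock: 9.8
position: [0.5095, -0.1957, 0.0711]
tool_rot: [-3.141, 0.0, 0.201]
force: [-0.0, -0.6, -2.2]
grip_width: 0.0232
```

Request:
servo_tool(
  rows=[
    [[0,0,0.1,0,0,0],[0,0,0.1,0,0,0],[0,0,0,0,0,0]],
  ],
)

```text
clock: 10.18
position: [0.5096, -0.1958, 0.0693]
tool_rot: [3.142, -0.0, 0.201]
force: [0.5, -0.5, -2.3]
grip_width: 0.0233
```

Request:
servo_tool(
  rows=[
    [[0,0,0.05,0,0,0],[0,0,0.05,0,0,0],[0,0,0,0,0,0]],
  ],
)

```text
clock: 10.55
position: [0.5098, -0.1958, 0.0691]
tool_rot: [3.141, -0.0, 0.201]
force: [-3.3, 1.1, 15.9]
grip_width: 0.0229
```

Request:
servo_tool(
  rows=[
    [[0,0,0,0,0,0],[0,0,0,0,0,0]],
  ],
)

```text
clock: 10.8
position: [0.5097, -0.1959, 0.0691]
tool_rot: [3.141, -0.0, 0.201]
force: [-3.3, 0.1, 15.4]
grip_width: 0.0232
```

```bash
python3 - <<'E'
from h import *
f,p=grab("wrist","w9");s=bot.observe();print(p,s["force"],s["moment"],s["grip_width"])
g,_=grab("scene");im=g["image"][168:248,202:302]
a=cv2.resize(im,(500,400),interpolation=cv2.INTER_CUBIC)
b=f["image"][150:320,220:420];b=cv2.resize(b,(470,400),interpolation=cv2.INTER_CUBIC)
cv2.imwrite("pics/c9.png",cv2.resize(np.hstack([a,b]),(800,330))[:,:,::-1])
E
```

```text
(array([ 0.50973393, -0.19587095,  0.06907325]), array([ 3.14122304e+00, -4.33888764e-04,  2.00540029e-01])) [-3.46986902  1.33561958 15.13727003] [0.51121078 1.11129663 0.02327869] 0.02301903886379048
```

View pics/c9.png

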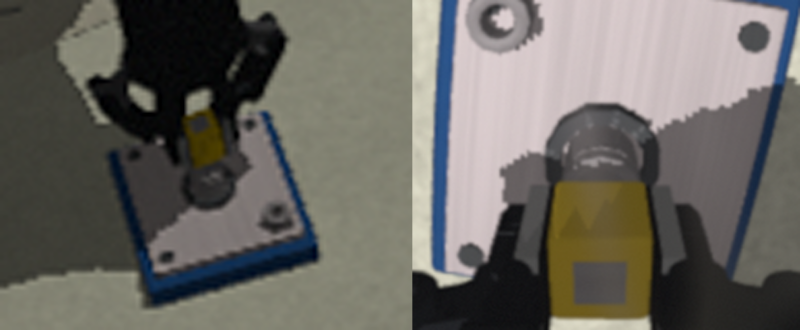

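View pics/w9.png

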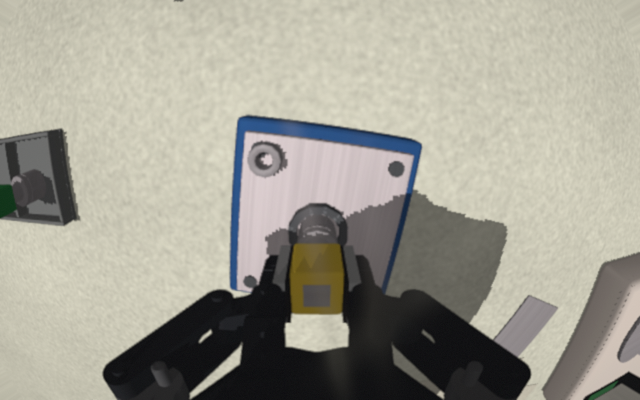

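```bash
python3 - <<'E'
from workcell import bot
print(bot.job_done()); s=bot.observe();print(s["position"],s["force"],s["grip_width"])
E
```

```text
the job is handed in; nothing more can be done
None
the job is handed in; nothing more can be done
```

The yellow key fits the die-holder nut. It is seated on the nut, upright and still gripped, and the job was handed in at about 10.9 s.

- **Choice of key:** In the wrist images the holder's collar was about 27 mm inside and the nut about 14.5 mm across, which pointed to the 24 mm yellow socket. It went on first time, so the green and blue keys were never touched.
- **Going down:** The key passed the 14 mm and 7 mm stop heights with no load. It met firm contact at TCP z = 0.069 m, the height expected for the mouth at the nut's foot.
- **Last checks:** Tool tilt was under 0.1° and the grip opening was 23 mm at a 60 N squeeze. It presses down with about 15 N and has about 3.5 N of sideways load. The scene and wrist views show the socket inside the collar and the bush still standing.
- **Not confirmed:** The top camera's view of the nut was blocked by the arm. I set the key's turn from the square grip and the nut's measured yaw of about 11.5°, not from seeing the bore. I could not read the state after hand-in.

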